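Clear the jar and hold the self-closing tea drawer open

TASK

I want to refill the front compartment of the tea box, but the green-capped spice jar stands in the way of its drawer: first set that jar down upright, centred on the small raised stand, and let go of it. Then pull the self-closing drawer out by its bar handle until the red divider is level with the front edge of the box's top, and keep holding it there - finish while still holding the handle, because the drawer springs shut if released. Keep the jar upright throughout and leave the other jar, the tin and the candle where they are.

Things in the scene. Friction and masses are not known exactly. Their poses are not given: they have to be found in the camera images.
- tea_box: Fixed pale wooden tea box, 170 (x) x 160 (y) x 100 mm high, with a darker top board. Origin at the centre of its underside; its -x axis points out of the open front, the way the drawer (white front panel, steel bar handle) comes out. Carries the drawer and the divider. It cannot be shifted.
- front_edge (a point): Middle of the front edge of the box's top board: 85 mm along -x from the box's origin, 100 mm up. Axes as the box (-x outward).
- tea_drawer (a joint): How far the drawer is out, in m: 0 shut, at most 0.11; it moves along the box's -x. A spring pulls it shut: about 3 N at 0, 7 N at 0.08. The front panel is 12 mm thick, 154 mm wide, stands in front of the box and tops out 90 mm above the worktop.
- handle (a point): Middle of the steel bar of the drawer's handle. Bar 10 mm thick, 100 mm long, level and along the box's y, its centre 70 mm above the worktop and 48 mm in front of the front panel (60 mm in front of the box's front edge when shut); joined to the panel by an arm at each end, free to be gripped or hooked from above between them. Moves with the drawer.
- divider_top (a point): Middle of the top edge of the red divider, a plate 5 mm thick (along the box's x) across the whole drawer, 74 mm above the worktop. It stands 45 to 75 mm behind the box's front edge while the drawer is shut, hidden under the top board, and comes out with the drawer. It sits stiffly in the drawer and keeps its place. Level with the front edge = same x in the box's axes.
- green_jar: Spice jar with a green cap, upright and loose, 46 mm across, 106 mm tall, about 0.11 kg. Origin at the centre of its underside. Starts close in front of the drawer's handle, with 10 to 28 mm between bar and jar.
- jar_stand: Fixed small jar stand: round wooden foot 84 mm across, brass stem, round wooden top plate 52 mm across, 90 mm high. Origin at the centre of its underside.
- stand_top (a point): Centre of the top face of the stand's plate, 90 mm above the worktop, z up.
- dark_jar: Bystander: spice jar with a dark brown cap, loose, 41 mm across, 105 mm tall, beside the front of the tea box. Origin at the centre of its underside.
- tin: Bystander: round food tin, loose, 75 mm across, 58 mm tall, on the other side of the tea box. Origin at the centre of its underside.
- candle: Bystander: pale green candle in a glass, loose, 76 mm across, 90 mm tall; it and the jar stand may change places. Origin at the centre of its underside.
Things that resemble listed ones, but are neither listed nor needed, are in the scene too. What is shaped like the jar_stand but black, blue or purple is not meant.

How it is judged:
On the way, in this order (a step that is already met when the one before it is completed fails the run):
1. the green-capped jar stands upright, centred on the stand, released (horizontal distance between green_jar and stand_top below 0.018 m and z of green_jar in the frame of stand_top between -0.006 and 0.006 m and angle between green_jar's own z axis and vertical below 0.12 rad and contact force between the fingers and green_jar below 0.1 N and linear speed of green_jar below 0.02 m/s), for 0.3 s.
2. the drawer is held by its handle with the red divider level with the box's front edge (x of divider_top in the frame of front_edge between -0.008 and 0.008 m and velocity of joint tea_drawer between -0.01 and 0.01 m/s and contact force between the fingers and tea_box above 1.5 N and distance between the grasp point and handle below 0.06 m and contact force between green_jar and tea_box below 0.2 N), for 0.5 s.
At the end, for the whole second after the job is handed in: The green-capped jar is released, at rest, upright (0.12 rad) on the stand within 18 mm of its centre; the fingers still hold the drawer handle (over 1.5 N, TCP within 60 mm of the bar's middle), still, with the red divider within 8 mm of the box top's front edge; jar clear of the box (all of step 1 and all of step 2); the arm keeps its last pose, push and grip.
It fails at once if the green-capped jar is tipped over (angle between green_jar's own z axis and vertical above 0.5 rad).
It fails at once if the jar with the dark brown cap is moved more than 30 mm (distance of dark_jar from where it was at the start of the episode above 0.03 m).
It fails at once if the food tin is moved more than 30 mm (distance of tin from where it was at the start of the episode above 0.03 m).
It fails at once if the candle is moved more than 30 mm (distance of candle from where it was at the start of the episode above 0.03 m).
It also fails if it takes over 54 s, if anything falls off the work surface, if the arm or the gripper's body presses on something with over 40 N, if the wrist force passes 120 N, or if a joint passes its speed limit or range.

ROBOT

A 7-joint arm with a two-finger parallel gripper is mounted at the origin on a cart in front of the work surface, level with it; the furniture and walls round the work are solid. World frame = base frame: x ahead of the robot, y to its left, z up, the work surface at z = 0. Lengths are in m, angles in rad, forces in N, time in s.
With the tool pointing down it reaches from about 0.425 to 0.875 m from the base axis. Payload 8.4 kg.
Tool frame: the origin (TCP) lies between the finger pads, 19 mm behind the fingertips; this is the grasp point; z points along the fingers, y is the line along which they close (so a half turn about z gives the same grasp; the last joint's range is limited). The gripper opens to 85 mm and grips with 20 to 120 N. Pads are 22 mm wide; open, the fingers measure 114 mm over their backs; the gripper's body (76 mm by 85 mm) begins 54 mm behind the grasp point. The pads swing forward as they close: fully open they stand 13 mm farther back than shut.
Start: joints at [1.229, 0.333, 0.04, 1.465, -0.013, 1.343, -0.059], TCP at [0.156, -0.631, 0.25] pointing down, gripper open.
Joint ranges: [-2.58, 2.58], [-0.38, 2.09], [-1.3, 1.39], [0.25, 2.4], [-1.5, 4.64], [0.08, 2.09], [-2.65, 2.65]. Speed limits (rad/s): [2.22, 2.22, 2.79, 2.79, 3.14, 3.14, 3.14].

INTERFACE

Orientations are given as a 3x3 rotation matrix whose columns are the frame's x, y, z axes.
In Python, from plant import robot gives the robot as it stands.
- The arm moves only by the tool drive_tool, never from a script. Its argument "rows" is a list of rows, each a list of 3 entries, a list of its own where there are three numbers: the shift along the tool's x, y, z in m, then the turn, a rotation vector about the tool's x, y, z in rad, then the opening, from 0 (shut) to 1 (fully open). A call has 1 to 12 rows; each row shifts and turns the commanded pose from where the row before left it, along the tool's axes as they then stand; what a row does not reach is not made up. A row lasts 1/12 s, in which the tool goes at most 41.7 mm and 7.16 degrees, less where a joint would pass 70% of its speed; a pose out of reach is approached as far as the arm can. A call with a gripper value outside its range is refused whole. The fingers move at their own pace and stop on an object; "grip_force" is the grip in N (left out, the last holds). Time passes only in rows, so rows that do not move let the fingers close. It gives the time, the measured TCP pose, the force, the opening and the grip force at its end, in the units of the state.
- robot.read_state(): the state, without advancing time (a new reading comes with each control period).
- robot.snapshot(name): name is "scene" or "top" or "wrist"; returns a dict with "image" (420x560x3 uint8, red, green, blue), "camera_matrix" (3x3 intrinsics, pixels), "dist" ([k1, k2, p1, p2, k3] as OpenCV has them; the pictures are not rectified), "xyz" and "rotation" of the camera in the world. Camera axes: x right, y up, looking along -z (the intrinsics and any distortion apply to the point x, -y, -z); pixel columns grow to the right and rows downward; lengths in m; the calibration is good to about 2 mm. A picture is of the moment at which its call begins. There is no depth.
- robot.job_done(): hands the job in; it is judged then, once.
The state is a dict: "time_s": time; "joint_positions": joint angles; "dq": joint speeds; "joint_efforts": joint torques, N m; "tcp_pos": TCP position; "eef_rot": TCP orientation; "force": force on the tool from outside, world axes, zero at the start; "wrist_torque": the same for the moment, N m; "opening": finger opening in m; "finger_force": force on a finger pad.
Only numpy, scipy, OpenCV 4.12 (cv2) and the standard library are available. Lean on these libraries where they do the work, as an engineer would, in place of code of your own. Each camera call takes 0.05 s, during which the arm holds its last target. There are 200 camera calls.

## Working session

There is one attempt and no reset: what is moved stays moved. The work goes in short steps, Python scripts to look and compute and a tool call to move; the robot and the scene stay as the last step left them, time stands still between calls to the robot, and variables do not carry over. Pictures are saved under pics/ and viewed, at most 10 in all, crops included, and the job is handed in when it is done.

Besides the shell and the picture viewer there is one more tool, called after "Request:" by a JSON object that holds its "api" and its "payload", one argument or row to a line. drive_tool: Moves the arm, as the interface text tells. Its arguments: {"type":"object","properties":{"rows":{"type":"array"},"grip_force":{"type":"number"}},"required":["rows"]}

```bash
mkdir -p pics
cat > h.py <<'E'
import numpy as np, cv2
from plant import robot
def snap(n,f):
    s=robot.snapshot(n); cv2.imwrite(f'pics/{f}.png',s['image'][:,:,::-1]); np.save(f'pics/{f}.npy',s,allow_pickle=True); return s
def load(f): return np.load(f'pics/{f}.npy',allow_pickle=True).item()
def ray(s,uv):
    p=cv2.undistortPoints(np.array([[uv]],float),np.array(s['camera_matrix']),np.array(s['dist'],float))[0,0]
    return np.array(s['xyz']),np.array(s['rotation'])@np.array([p[0],-p[1],-1])
def onz(s,uv,z):
    o,d=ray(s,uv); return o+d*(z-o[2])/d[2]
def tri(a,ua,b,ub):
    o,d=ray(a,ua);p,e=ray(b,ub); t=np.linalg.lstsq(np.c_[d,-e],p-o,rcond=None)[0]
    x,y=o+d*t[0],p+e*t[1]; return (x+y)/2,np.linalg.norm(x-y)
def proj(s,X):
    R=np.array(s['rotation'])@np.diag([1,-1,-1]); 
    return cv2.projectPoints(np.array(X,float).reshape(-1,3),cv2.Rodrigues(R.T)[0],-R.T@np.array(s['xyz'],float),np.array(s['camera_matrix']),np.array(s['dist'],float))[0][:,0]
E
python3 - <<'E'
from h import *
for n in('scene','top','wrist'):
    s=snap(n,n); print(n,np.round(s['xyz'],3),np.round(s['rotation'],2).tolist())
st=robot.read_state(); print(st)
E
```

```text
scene [-0.026  0.986  1.11 ] [[-0.84, 0.38, -0.39], [-0.54, -0.57, 0.62], [0.02, 0.73, 0.68]]
top [0.295 0.03  1.666] [[0.03, 0.99, -0.17], [-1.0, 0.02, -0.02], [-0.02, 0.17, 0.99]]
wrist [ 0.222 -0.614  0.374] [[0.24, 0.93, 0.26], [-0.97, 0.23, 0.06], [-0.0, -0.27, 0.96]]
{'time_s': 0.15, 'joint_positions': array([ 1.22879201,  0.33373751,  0.03987917,  1.46608905, -0.01341938,
        1.34329357, -0.05849843]), 'dq': array([ 0.00234575, -0.00237881, -0.00166082, -0.00355435, -0.00030807,
       -0.00149098,  0.00125836]), 'joint_efforts': array([ 2.33007500e-03, -6.59040856e+01,  1.36725280e+00, -4.05875731e+01,
        1.70389860e-02,  9.62784427e-03,  1.36505309e-04]), 'tcp_pos': array([ 0.15617819, -0.6306073 ,  0.24932256]), 'eef_rot': array([[ 9.70673017e-01,  2.40403328e-01, -3.65412397e-04],
       [ 2.40403597e-01, -9.70672268e-01,  1.20748188e-03],
       [-6.44130187e-05, -1.25991653e-03, -9.99999204e-01]]), 'force': array([-0.0042029 , -0.11055823,  0.07916073]), 'wrist_torque': array([ 0.03391221, -0.04632197, -0.01408121]), 'finger_force': 0.0, 'opening': 0.08523222885008248}
```

View pics/scene.png

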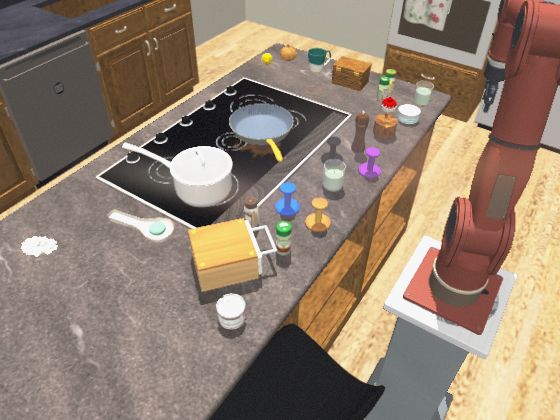

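View pics/top.png

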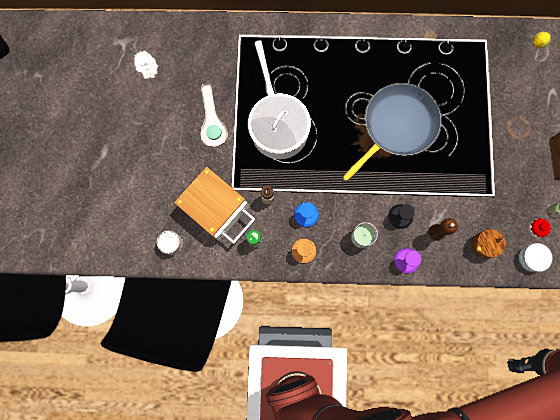

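The scene view shows the tea box at (225,252), the green jar at (284,235), the wooden stand at (318,213), the candle at (333,175) and the tin at (231,310). In the top view they are: box (212,202), handle (238,227), jar (254,237), wooden stand (304,250), dark jar (267,195), candle (364,236).

Run:
```python
from h import *
a=load('top')['image'][160:280,150:310,::-1]; b=load('scene')['image'][180:300,180:340,::-1]
cv2.imwrite('pics/c.png',np.vstack([cv2.resize(x,None,fx=2.5*2*.98,fy=2.5*.98*2,interpolation=cv2.INTER_CUBIC) for x in(a,)]))
cv2.imwrite('pics/d.png',cv2.resize(b,None,fx=4.9,fy=4.9,interpolation=cv2.INTER_CUBIC))
```

```text
(no output)
```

View pics/c.png

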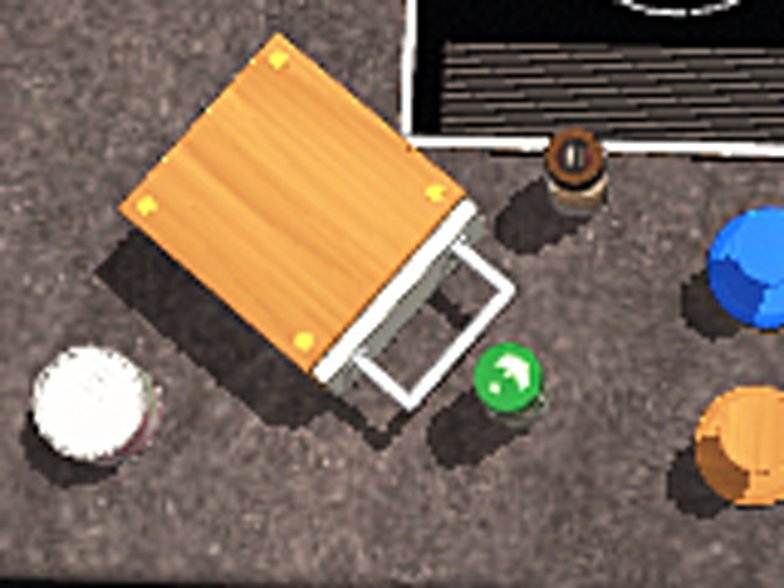

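View pics/d.png

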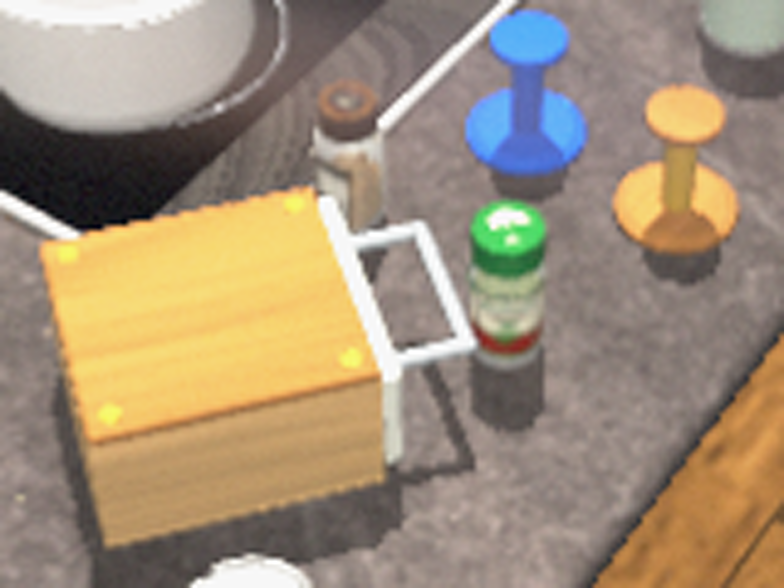

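The top crop shows the box-top corners at crop (278,33), (466,196), (313,372), (121,208). The bar ends are at (510,290) and (410,403), and the cap at (509,378). The scene crop shows the plate at (685,114), the cap top at (509,222), the bar ends at (420,228) and (470,343), and the box corners at (313,190), (380,375), (95,440), (43,243).

Run:
```python
from h import *
np.set_printoptions(precision=4,suppress=True)
T,S=load('top'),load('scene')
t=lambda *c:(150+(c[0]+.5)/4.9-.5,160+(c[1]+.5)/4.9-.5); s=lambda *c:(180+(c[0]+.5)/4.9-.5,180+(c[1]+.5)/4.9-.5)
for n,a,b in [('rearR',(278,33),(43,243)),('frontR',(466,196),(313,190)),('frontL',(313,372),(380,375)),('rearL',(121,208),(95,440)),('barA',(510,290),(420,228)),('barB',(410,403),(470,343)),('cap',(509,378),(509,224))]:
    p,e=tri(T,t(*a),S,s(*b)); print(n,p,'gap',round(e,4))
print('bar top view z=.073',onz(T,t(510,290),.073),onz(T,t(410,403),.073))
print('box',[onz(T,t(*c),.1)[:2] for c in((278,33),(466,196),(313,372),(121,208))])
print('cap z.106 top/scene',onz(T,t(509,378),.106),onz(S,s(509,224),.106))
def blob(im,u,v,lo,hi,r):
    h=cv2.inRange(cv2.cvtColor(im,cv2.COLOR_RGB2HSV),lo,hi); m=np.zeros_like(h); cv2.circle(m,(u,v),r,255,-1); h&=m
    c=max(cv2.findContours(h,0,2)[0],key=cv2.contourArea); return cv2.minEnclosingCircle(c),cv2.fitEllipse(c)
fo=blob(T['image'],304,250,(8,120,60),(24,255,255),20); print('stand top blob',fo,onz(T,fo[0][0],.01), onz(T,fo[0][0],.09))
c=s(685,114); print('plate scene z.09',onz(S,c,.09)); 
p=onz(S,c,.09); print('proj in top',proj(T,p))
print('foot scene z.01',onz(S,s(677,205),.01))
g=blob(T['image'],254,237,(50,100,40),(75,255,255),14); print('green',g[0],onz(T,g[0][0],.1))
print('dark',onz(T,t(576,157),.105),'tin',onz(T,t(92,402),.058),'candle',onz(T,(364,236),.07),'blue foot',onz(T,(306,214),.05))
```

```text
rearR [0.7254 0.3129 0.0988] gap 0.0014
frontR [0.6186 0.183  0.0959] gap 0.0034
frontL [0.4995 0.2794 0.0911] gap 0.0037
rearL [0.603  0.411  0.0964] gap 0.0007
barA [0.5598 0.1531 0.0707] gap 0.0021
barB [0.4813 0.2162 0.0716] gap 0.0002
cap [0.4965 0.149  0.1067] gap 0.0029
bar top view z=.073 [0.5585 0.1525 0.073 ] [0.4811 0.216  0.073 ]
box [array([0.7245, 0.3123]), array([0.6162, 0.1818]), array([0.4966, 0.2772]), array([0.6026, 0.4103])]
cap z.106 top/scene [0.4952 0.1485 0.106 ] [0.4982 0.1488 0.106 ]
stand top blob (((303.4759521484375, 250.30068969726562), 12.543656349182129), ((303.47760009765625, 250.5573272705078), (24.146028518676758, 24.424055099487305), 153.53717041015625)) [ 0.466  -0.0137  0.01  ] [ 0.4577 -0.0116  0.09  ]
plate scene z.09 [ 0.4664 -0.0117  0.09  ]
proj in top [[303.5623 247.5973]]
foot scene z.01 [ 0.4647 -0.009   0.01  ]
green ((253.15625, 236.6953125), 7.050703048706055) [0.4961 0.15   0.1   ]
dark [0.6431 0.1098 0.105 ] tin [0.4779 0.4315 0.058 ] candle [ 0.5113 -0.2073  0.07  ] blue foot [ 0.5827 -0.0186  0.05  ]
```

Request:
{"api": "drive_tool", "payload": {
  "rows": [
    [[0.031,-0.025,0],[0,0,0],1],
    [[0.031,-0.025,0],[0,0,0],1],
    [[0.031,-0.025,0],[0,0,0],1],
    [[0.031,-0.025,0],[0,0,0],1],
    [[0.031,-0.025,0],[0,0,0],1],
    [[0.031,-0.025,0],[0,0,0],1],
    [[0.031,-0.025,0],[0,0,0],1],
    [[0.031,-0.025,0],[0,0,0],1],
    [[0.031,-0.025,0],[0,0,0],1],
    [[0.031,-0.025,0],[0,0,0],1],
    [[0.031,-0.025,0],[0,0,0],1],
    [[0.031,-0.025,0],[0,0,0],1]
  ],
  "grip_force": 30
}}

```text
time_s: 1.15
tcp_pos: [0.4459, -0.2485, 0.2501]
eef_rot: [[0.971, 0.24, 0.0], [0.24, -0.971, -0.0], [0.0, 0.0, -1.0]]
force: [0.6, -0.6, -0.7]
opening: 0.0855
finger_force: 0.0
```

Request:
{"api": "drive_tool", "payload": {
  "rows": [
    [[0.011,-0.032,0],[0,0,0],1],
    [[0.011,-0.032,0],[0,0,0],1],
    [[0.011,-0.032,0],[0,0,0],1],
    [[0.011,-0.032,0],[0,0,0],1],
    [[0,0,0],[0,0,0],1],
    [[0,0,0],[0,0,0],1]
  ]
}}

```text
time_s: 1.65
tcp_pos: [0.4573, -0.1136, 0.2501]
eef_rot: [[0.97, 0.244, 0.0], [0.244, -0.97, -0.0], [0.0, 0.0, -1.0]]
force: [0.4, -0.2, 0.4]
opening: 0.0857
finger_force: 0.0
```

Run:
```python
from h import *
s=snap('wrist','w1'); print(s['xyz'],proj(s,[.466,-.012,.09]),robot.read_state()['tcp_pos'])
```

```text
[ 0.52263243 -0.09682296  0.37503712] [[171.82235926 161.9408833 ]] [ 0.45710262 -0.11529831  0.25002533]
```

Request:
{"api": "drive_tool", "payload": {
  "rows": [
    [[0.009,-0.035,0],[0,0,0],1],
    [[0.009,-0.035,0],[0,0,0],1],
    [[0.009,-0.035,0],[0,0,0],1],
    [[0,0,0],[0,0,0],1],
    [[0,0,0],[0,0,0],1]
  ]
}}

```text
time_s: 2.12
tcp_pos: [0.4582, -0.0066, 0.2501]
eef_rot: [[0.97, 0.242, 0.0], [0.242, -0.97, -0.0], [0.0, 0.0, -1.0]]
force: [0.4, -1.4, -0.6]
opening: 0.0853
finger_force: 0.0
```

Run:
```python
from h import *
s=snap('wrist','w2'); print(s['xyz'],proj(s,[.466,-.012,.09]),robot.read_state()['tcp_pos'])
cv2.imwrite('pics/w12.png',cv2.resize(np.vstack([load('w1')['image'],s['image']])[:,:,::-1],None,fx=.7,fy=.7))
```

```text
[0.52357151 0.01003455 0.37497584] [[286.11409788 191.03133382]] [ 0.45820581 -0.00810047  0.24994945]
```

View pics/w12.png

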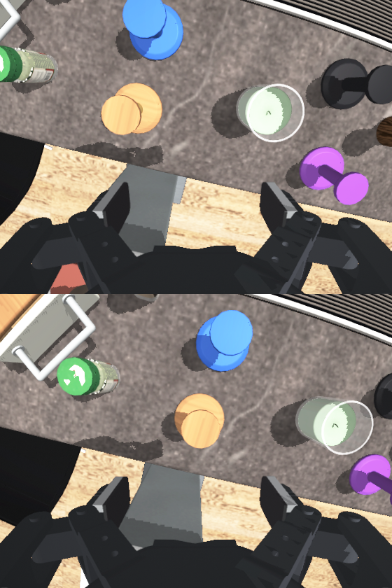

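The wrist view shows the plate at (171,164) in the first picture and (287,191) in the second, both matching the prediction. The green cap is at (107,118) in the second picture.

Run:
```python
from h import *
np.set_printoptions(precision=4,suppress=True)
a,b,S,T=load('w1'),load('w2'),load('scene'),load('top')
print('plate',tri(a,(171.4,163.8),b,(287,191.5)),onz(b,(287,191.5),.09),onz(a,(171.4,163.8),.09))
h=cv2.inRange(cv2.cvtColor(b['image'],cv2.COLOR_RGB2HSV),(45,90,40),(75,255,255)); h[:, 140:]=0
c=max(cv2.findContours(h,0,2)[0],key=cv2.contourArea); (u,r)=cv2.minEnclosingCircle(c); print('cap',u,r,onz(b,u,.104))
for n,uv in(('A',(93,327)),('B',(43,378))): print('bar',n,onz(b,(uv[0]/.7,(uv[1]-294)/.7),.073))
```

```text
plate (array([ 0.4655, -0.0127,  0.0926]), np.float64(0.0014945857730466962)) [ 0.4658 -0.0129  0.09  ] [ 0.4642 -0.0119  0.09  ]
cap (111.22900390625, 117.34944152832031) 31.00728416442871 [0.495  0.1479 0.104 ]
bar A [0.5574 0.1525 0.073 ]
bar B [0.4785 0.2125 0.073 ]
```

Request:
{"api": "drive_tool", "payload": {
  "rows": [
    [[0,0,0],[0,0,-0.1075],1],
    [[0,0,0],[0,0,-0.1075],1],
    [[0,0,0],[0,0,-0.1075],1],
    [[0,0,0],[0,0,-0.1075],1],
    [[0,0,0],[0,0,-0.1075],1],
    [[0,0,0],[0,0,-0.1075],1],
    [[0.029,-0.014,0],[0,0,0],1],
    [[0.029,-0.014,0],[0,0,0],1],
    [[0.029,-0.014,0],[0,0,0],1],
    [[0.029,-0.014,0],[0,0,0],1],
    [[0.029,-0.014,0],[0,0,0],1],
    [[0,0,0],[0,0,0],1]
  ]
}}

```text
time_s: 3.17
tcp_pos: [0.4961, 0.1536, 0.2499]
eef_rot: [[0.629, 0.778, 0.0], [0.778, -0.629, 0.003], [0.002, -0.002, -1.0]]
force: [-2.1, -0.5, 0.3]
opening: 0.0854
finger_force: 0.0
```

Request:
{"api": "drive_tool", "payload": {
  "rows": [
    [[0,0,0.02],[0,0,0],1],
    [[0,0,0.02],[0,0,0],1],
    [[0,0,0],[0,0,0],1]
  ]
}}

```text
time_s: 3.42
tcp_pos: [0.4944, 0.1466, 0.2063]
eef_rot: [[0.633, 0.774, -0.005], [0.774, -0.633, -0.001], [-0.005, -0.003, -1.0]]
force: [-1.5, 0.2, -1.0]
opening: 0.0852
finger_force: 0.0
```

Run:
```python
from h import *
np.set_printoptions(precision=4,suppress=True)
st=robot.read_state(); p,R=st['tcp_pos'],st['eef_rot']; print(p,R[:,0],'err tool',R.T@(np.array([.496,.149,.075])-p))
s=snap('wrist','w3')
h=cv2.inRange(cv2.cvtColor(s['image'],cv2.COLOR_RGB2HSV),(45,90,40),(75,255,255))
c=max(cv2.findContours(h,0,2)[0],key=cv2.contourArea); u,r=cv2.minEnclosingCircle(c); print(u,r,onz(s,u,.104),proj(s,[.496,.149,.106]))
```

```text
[0.4944 0.1466 0.2063] [ 0.6335  0.7737 -0.0046] err tool [0.0034 0.0001 0.1313]
(275.2015075683594, 208.26902770996094) 31.432601928710938 [0.4954 0.1528 0.104 ] [[279.0986 212.3819]]
```

View pics/w3.png

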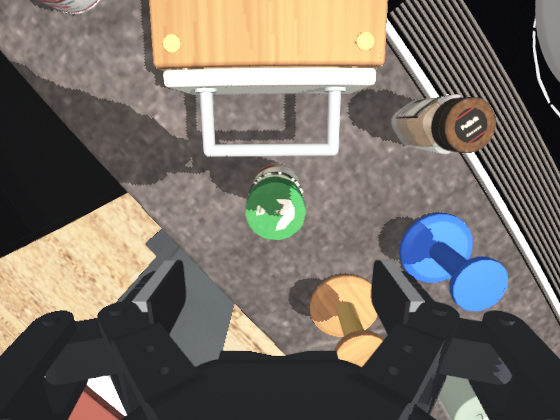

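The wrist view shows the cap at (275,208), in line between the fingers, and the bar level at row 150, so there's nothing in the way of the descent.

Request:
{"api": "drive_tool", "payload": {
  "rows": [
    [[0.004,0,0.026],[0,0,0],1],
    [[0,0,0.026],[0,0,0],1],
    [[0,0,0.026],[0,0,0],1],
    [[0,0,0.026],[0,0,0],1],
    [[0,0,0.026],[0,0,0],1],
    [[0,0,0],[0,0,0],1],
    [[0,0,0],[0,0,0],1]
  ]
}}

```text
time_s: 4.05
tcp_pos: [0.4981, 0.1517, 0.0803]
eef_rot: [[0.632, 0.775, -0.002], [0.775, -0.632, -0.0], [-0.001, -0.001, -1.0]]
force: [0.9, 0.6, 0.6]
opening: 0.0859
finger_force: 0.0
```

Request:
{"api": "drive_tool", "payload": {
  "rows": [
    [[0,0,0],[0,0,0],0.6],
    [[0,0,0],[0,0,0],0.5],
    [[0,0,0],[0,0,0],0.4],
    [[0,0,0],[0,0,0],0.3],
    [[0,0,0],[0,0,0],0.3],
    [[0,0,0],[0,0,0],0.3],
    [[0,0,0],[0,0,0],0.3],
    [[0,0,0],[0,0,0],0.3]
  ],
  "grip_force": 30
}}

```text
time_s: 4.72
tcp_pos: [0.4988, 0.1533, 0.0817]
eef_rot: [[0.631, 0.776, 0.002], [0.776, -0.631, 0.0], [0.002, 0.002, -1.0]]
force: [-1.4, 0.9, 7.3]
opening: 0.0447
finger_force: 29.4
```

Request:
{"api": "drive_tool", "payload": {
  "rows": [
    [[0,0,-0.005],[0,0,0],0.3],
    [[0,0,-0.01],[0,0,0],0.3],
    [[0,0,-0.015],[0,0,0],0.3],
    [[0,0,-0.02],[0,0,0],0.3],
    [[0,0,-0.02],[0,0,0],0.3],
    [[0,0,-0.02],[0,0,0],0.3],
    [[0,0,-0.02],[0,0,0],0.3],
    [[0,0,-0.02],[0,0,0],0.3],
    [[0,0,0],[0,0,0],0.3],
    [[0,0,0],[0,0,0],0.3]
  ]
}}

```text
time_s: 5.55
tcp_pos: [0.4985, 0.1529, 0.2118]
eef_rot: [[0.631, 0.776, 0.003], [0.776, -0.631, 0.0], [0.002, 0.002, -1.0]]
force: [-1.2, 1.1, -1.7]
opening: 0.0444
finger_force: 30.7
```

Run:
```python
from h import *
np.set_printoptions(precision=4,suppress=True)
st=robot.read_state(); p,R=st['tcp_pos'],st['eef_rot']; print(p,R,st['opening'],st['finger_force'])
s,t=snap('wrist','w4'),snap('scene','s4')
for q in (s,t):
  h=cv2.inRange(cv2.cvtColor(q['image'],cv2.COLOR_RGB2HSV),(45,90,40),(75,255,255)); 
  for c in cv2.findContours(h,0,2)[0]:
    if cv2.contourArea(c)>40: print(cv2.minEnclosingCircle(c))
cv2.imwrite('pics/sw4.png',cv2.resize(np.hstack([s['image'],t['image']])[:,:,::-1],(800,300)))
```

```text
[0.4985 0.1529 0.2118] [[ 0.6311  0.7757  0.0029]
 [ 0.7757 -0.6312  0.0002]
 [ 0.002   0.0021 -1.    ]] 0.04436194467169636 30.66473881714046
((278.5, 310.1176452636719), 63.56779479980469)
```

View pics/sw4.png

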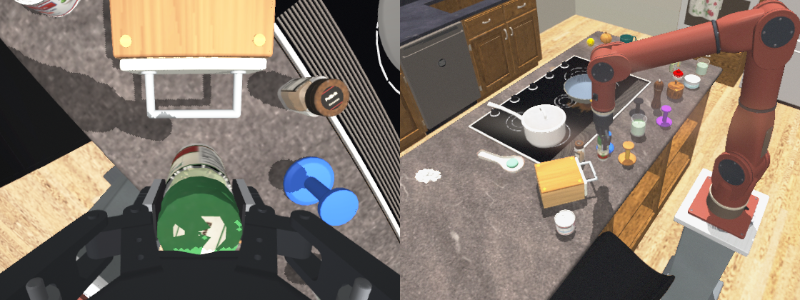

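The left view shows the jar held upright between the pads. The right view shows the arm lifted clear of the box.

Request:
{"api": "drive_tool", "payload": {
  "rows": [
    [[-0.01,0.0055,0],[0,0,0],0.3],
    [[-0.02,0.011,0],[0,0,0],0.3],
    [[-0.02,0.011,0],[0,0,0],0.3],
    [[-0.02,0.011,0],[0,0,0],0.3],
    [[-0.02,0.011,0],[0,0,0],0.3],
    [[-0.02,0.011,0],[0,0,0],0.3],
    [[-0.02,0.011,0],[0,0,0],0.3],
    [[-0.01,0.005,0],[0,0,0],0.3],
    [[-0.005,0.002,0],[0,0,0],0.3],
    [[0,0,0],[0,0,0],0.3],
    [[0,0,0],[0,0,0],0.3]
  ]
}}

```text
time_s: 6.57
tcp_pos: [0.4671, -0.0086, 0.2096]
eef_rot: [[0.631, 0.776, -0.001], [0.776, -0.631, 0.001], [-0.0, -0.001, -1.0]]
force: [0.1, -1.0, -1.0]
opening: 0.0451
finger_force: 30.7
```

Run:
```python
from h import *
np.set_printoptions(precision=4,suppress=True)
st=robot.read_state(); p,R=st['tcp_pos'],st['eef_rot']; print(p,R,st['finger_force'],'err tool',R.T@(np.array([.468,-.0095,.1735])-p))
s=snap('scene','s5'); w=snap('wrist','w5');t=snap('top','t5')
c=lambda q,u,v:cv2.resize(q['image'][v-45:v+45,u-50:u+50,::-1],(400,360),interpolation=2)
cv2.imwrite('pics/s5c.png',np.hstack([c(s,318,205),cv2.resize(w['image'][:,:,::-1],(400,360))]))
```

```text
[ 0.4671 -0.0086  0.2096] [[ 0.6308  0.7759 -0.0007]
 [ 0.7759 -0.6308  0.0005]
 [-0.0001 -0.0009 -1.    ]] 30.654112715274096 err tool [-0.0001  0.0013  0.0361]
```

View pics/s5c.png

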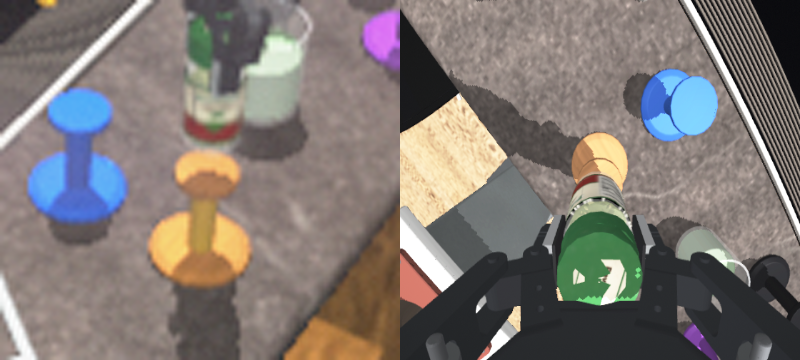

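The jar hangs upright with its underside near crop (212,137), i.e. scene pixel (321,194), above the plate at crop (208,174).

Run:
```python
from h import *
s=load('s5')
for u in((212,136),(212,140)):
  print(onz(s,(268+u[0]/4,160+u[1]/4),.128))
print(onz(s,(268+208/4,160+174/4),.09))
```

```text
[ 0.46420332 -0.01270521  0.128     ]
[ 0.46188339 -0.00863491  0.128     ]
[ 0.46335463 -0.01020858  0.09      ]
```

Request:
{"api": "drive_tool", "payload": {
  "rows": [
    [[0,0.001,0.008],[0,0,0],0.3],
    [[0,0,0.008],[0,0,0],0.3],
    [[0,0,0.006],[0,0,0],0.3],
    [[0,0,0.005],[0,0,0],0.3],
    [[0,0,0.003],[0,0,0],0.3],
    [[0,0,0.002],[0,0,0],0.3],
    [[0,0,0],[0,0,0],0.3],
    [[0,0,0],[0,0,0],0.3]
  ]
}}

```text
time_s: 7.38
tcp_pos: [0.4681, -0.0099, 0.1781]
eef_rot: [[0.631, 0.776, 0.0], [0.776, -0.631, 0.0], [0.0, 0.0, -1.0]]
force: [-0.1, 0.8, -0.8]
opening: 0.0448
finger_force: 30.7
```

Request:
{"api": "drive_tool", "payload": {
  "rows": [
    [[0,0,0.002],[0,0,0],0.3],
    [[0,0,0],[0,0,0],0.3],
    [[0,0,0.0015],[0,0,0],0.3],
    [[0,0,0],[0,0,0],0.3],
    [[0,0,0],[0,0,0],0.3]
  ]
}}

```text
time_s: 7.8
tcp_pos: [0.468, -0.01, 0.1745]
eef_rot: [[0.631, 0.776, -0.0], [0.776, -0.631, 0.0], [0.0, -0.0, -1.0]]
force: [-0.8, -0.5, -1.3]
opening: 0.045
finger_force: 30.7
```

Request:
{"api": "drive_tool", "payload": {
  "rows": [
    [[0,0,0.001],[0,0,0],0.3],
    [[0,0,0.001],[0,0,0],0.3],
    [[0,0,0.001],[0,0,0],0.3],
    [[0,0,0],[0,0,0],0.3],
    [[0,0,0],[0,0,0],0.3]
  ]
}}

```text
time_s: 8.22
tcp_pos: [0.4682, -0.0099, 0.1718]
eef_rot: [[0.631, 0.776, 0.0], [0.776, -0.631, -0.0], [0.0, 0.0, -1.0]]
force: [-0.1, 0.1, 3.3]
opening: 0.0448
finger_force: 31.0
```

Request:
{"api": "drive_tool", "payload": {
  "rows": [
    [[0,0,0.001],[0,0,0],0.3],
    [[0,0,0.001],[0,0,0],0.3],
    [[0,0,0],[0,0,0],0.3],
    [[0,0,0],[0,0,0],0.3]
  ]
}}

```text
time_s: 8.55
tcp_pos: [0.4685, -0.0092, 0.1714]
eef_rot: [[0.631, 0.776, 0.001], [0.776, -0.631, 0.0], [0.001, 0.001, -1.0]]
force: [-8.5, 2.5, 21.3]
opening: 0.0447
finger_force: 30.9
```

Contact with the plate. I'll ease off the push, then open.

Request:
{"api": "drive_tool", "payload": {
  "rows": [
    [[0,0,-0.0015],[0,0,0],0.3],
    [[0,0,0],[0,0,0],0.3],
    [[0,0,0],[0,0,0],0.6],
    [[0,0,0],[0,0,0],0.8],
    [[0,0,0],[0,0,0],1],
    [[0,0,0],[0,0,0],1],
    [[0,0,0],[0,0,0],1],
    [[0,0,0],[0,0,0],1],
    [[0,0,0],[0,0,0],1],
    [[0,0,0],[0,0,0],1],
    [[0,0,0],[0,0,0],1]
  ]
}}

```text
time_s: 9.47
tcp_pos: [0.468, -0.0099, 0.171]
eef_rot: [[0.631, 0.776, 0.0], [0.776, -0.631, 0.0], [0.0, -0.0, -1.0]]
force: [-0.1, 0.3, -0.1]
opening: 0.0852
finger_force: 0.0
```

Request:
{"api": "drive_tool", "payload": {
  "rows": [
    [[0,0,-0.01],[0,0,0],1],
    [[0,0,-0.02],[0,0,0],1],
    [[0,0,-0.03],[0,0,0],1],
    [[0,0,-0.03],[0,0,0],1],
    [[0,0,-0.03],[0,0,0],1],
    [[0,0,0],[0,0,0],1],
    [[0,0,0],[0,0,0],1]
  ]
}}

```text
time_s: 10.05
tcp_pos: [0.4689, -0.0098, 0.2933]
eef_rot: [[0.631, 0.776, 0.004], [0.776, -0.631, -0.001], [0.002, 0.003, -1.0]]
force: [-0.0, -0.3, -0.8]
opening: 0.0856
finger_force: 0.0
```

Run:
```python
from h import *
np.set_printoptions(precision=4,suppress=True)
st=robot.read_state(); p,R=st['tcp_pos'],st['eef_rot']; print(p,R[:,0],st['opening'],st['finger_force'])
s=snap('scene','s6'); w=snap('wrist','w6')
c=lambda q,u,v:cv2.resize(q['image'][v-45:v+45,u-50:u+50,::-1],(400,360),interpolation=2)
cv2.imwrite('pics/s6c.png',np.hstack([c(s,318,195),cv2.resize(w['image'][:,:,::-1],(400,360))]))
h=cv2.inRange(cv2.cvtColor(w['image'],cv2.COLOR_RGB2HSV),(45,90,40),(75,255,255)); c=max(cv2.findContours(h,0,2)[0],key=cv2.contourArea); u,r=cv2.minEnclosingCircle(c); print(u,r,onz(w,u,.195))
```

```text
[ 0.4689 -0.0098  0.2933] [0.6311 0.7757 0.002 ] 0.08555923069732897 0.0
(275.8731689453125, 220.96096801757812) 31.946449279785156 [ 0.4651 -0.0102  0.195 ]
```

View pics/s6c.png

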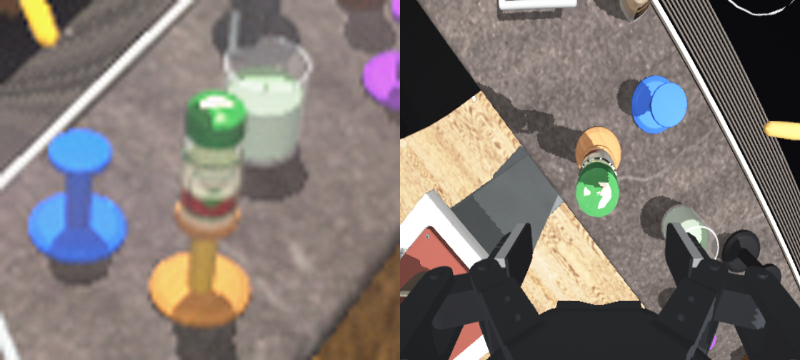

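The jar stands upright and centred on the plate, with its cap at (0.465,-0.010). Next is the handle.

Request:
{"api": "drive_tool", "payload": {
  "rows": [
    [[0.015,-0.007,0],[0,0,0],0.5],
    [[0.03,-0.0135,0],[0,0,0],0.4],
    [[0.03,-0.0135,0],[0,0,0],0.4],
    [[0.03,-0.0135,0],[0,0,0],0.4],
    [[0.03,-0.0135,0],[0,0,0],0.4],
    [[0.03,-0.0135,0],[0,0,0],0.4],
    [[0.017,-0.008,0],[0,0,0],0.4],
    [[0,0,0],[0,0,0],0.4]
  ]
}}

```text
time_s: 10.82
tcp_pos: [0.5179, 0.188, 0.2896]
eef_rot: [[0.626, 0.78, -0.003], [0.78, -0.626, 0.002], [0.0, -0.004, -1.0]]
force: [0.2, 0.0, -0.5]
opening: 0.0341
finger_force: 0.0
```

Request:
{"api": "drive_tool", "payload": {
  "rows": [
    [[0,0,0],[0,0,-0.12],0.4],
    [[0,0,0],[0,0,-0.12],0.4],
    [[0,0,0],[0,0,-0.12],0.4],
    [[0,0,0],[0,0,-0.12],0.4],
    [[0,0,0],[0,0,-0.12],0.4],
    [[0,0,0],[0,0,-0.12],0.4],
    [[0,0,0],[0,0,-0.12],0.4]
  ]
}}

```text
time_s: 11.4
tcp_pos: [0.5184, 0.1822, 0.2899]
eef_rot: [[-0.162, 0.987, -0.002], [0.987, 0.162, -0.001], [-0.0, -0.002, -1.0]]
force: [0.6, 0.2, -0.1]
opening: 0.0343
finger_force: 0.0
```

Request:
{"api": "drive_tool", "payload": {
  "rows": [
    [[0,0,0],[0,0,-0.12],0.4],
    [[0,0,0],[0,0,-0.12],0.4],
    [[0,0,0],[0,0,-0.12],0.4],
    [[0,0,0],[0,0,-0.12],0.4],
    [[0,0,0],[0,0,-0.12],0.4],
    [[0,0,0],[0,0,-0.13],0.4],
    [[0,0,0],[0,0,0],0.4],
    [[0,0,0],[0,0,0],0.4]
  ]
}}

```text
time_s: 12.07
tcp_pos: [0.5186, 0.1825, 0.2902]
eef_rot: [[-0.769, 0.639, -0.002], [0.639, 0.769, -0.0], [0.001, -0.001, -1.0]]
force: [0.3, -0.7, -0.3]
opening: 0.0343
finger_force: 0.0
```

Run:
```python
from h import *
np.set_printoptions(precision=4,suppress=True)
st=robot.read_state(); p,R=st['tcp_pos'],st['eef_rot']; print(p,R,st['opening'],st['joint_positions'])
w3=load('w3'); A,B=onz(w3,(336,149),.073),onz(w3,(208,150),.073); m=(A+B)/2; d=(B-A)/np.linalg.norm(B-A); print('w3 bar',A,B,m,d)
s=snap('wrist','w7'); print(proj(s,[[.5585,.1525,.073],[.481,.216,.073]]))
print('err tool',R.T@(np.array([.5195,.1838,.07])-p), R.T@(m-p))
```

```text
[0.5186 0.1825 0.2902] [[-0.7691  0.6391 -0.0015]
 [ 0.6391  0.7691 -0.0004]
 [ 0.0009 -0.0013 -1.    ]] 0.034328269670399744 [ 0.4042  0.2183 -0.9445  1.6123  0.1785  1.4041  0.3185]
w3 bar [0.5591 0.1538 0.073 ] [0.4786 0.2186 0.073 ] [0.5188 0.1862 0.073 ] [-0.7788  0.6273  0.    ]
[[280.7933 230.3362]
 [280.4026 140.8118]]
err tool [-0.      0.0019  0.2202] [0.002  0.0033 0.2172]
```

View pics/w7.png

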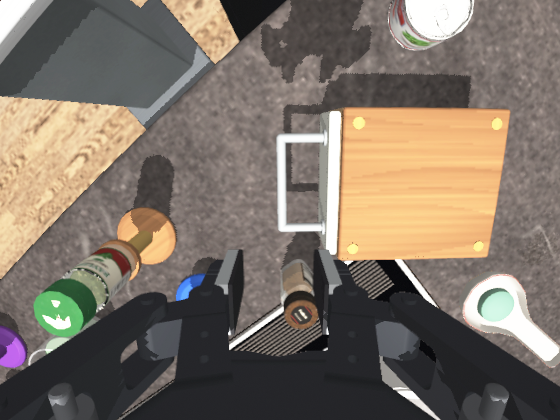

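The wrist view shows the bar at column 282, rows 135–230, where it was expected and clear of the fingers. The jar still stands on its stand.

Request:
{"api": "drive_tool", "payload": {
  "rows": [
    [[0.001,0.003,0.02],[0,0,0],0.4],
    [[0,0,0.03],[0,0,0],0.4],
    [[0,0,0.03],[0,0,0],0.4],
    [[0,0,0.03],[0,0,0],0.4],
    [[0,0,0.02],[0,0,0],0.4],
    [[0,0,0.02],[0,0,0],0.4],
    [[0,0,0.02],[0,0,0],0.4],
    [[0,0,0.02],[0,0,0],0.4],
    [[0,0,0.02],[0,0,0],0.4],
    [[0,0,0.01],[0,0,0],0.4],
    [[0,0,0],[0,0,0],0.4],
    [[0,0,0],[0,0,0],0.4]
  ]
}}

```text
time_s: 13.12
tcp_pos: [0.5199, 0.1863, 0.0712]
eef_rot: [[-0.771, 0.637, -0.001], [0.637, 0.771, 0.0], [0.001, -0.0, -1.0]]
force: [0.5, -0.0, -0.9]
opening: 0.0344
finger_force: 0.0
```

Request:
{"api": "drive_tool", "payload": {
  "rows": [
    [[0,0,0],[0,0,0],0.2],
    [[0,0,0],[0,0,0],0],
    [[0,0,0],[0,0,0],0],
    [[0,0,0],[0,0,0],0],
    [[0,0,0],[0,0,0],0],
    [[0,0,0],[0,0,0],0],
    [[0,0,0],[0,0,0],0]
  ],
  "grip_force": 60
}}

```text
time_s: 13.7
tcp_pos: [0.5201, 0.1857, 0.0723]
eef_rot: [[-0.772, 0.636, 0.0], [0.636, 0.772, -0.002], [-0.001, -0.001, -1.0]]
force: [-4.5, -5.0, 8.0]
opening: 0.0077
finger_force: 58.6
```

Gripped. Pull 40 mm, then look.

Request:
{"api": "drive_tool", "payload": {
  "rows": [
    [[0,-0.004,0],[0,0,0],0],
    [[0,-0.006,0],[0,0,0],0],
    [[0,-0.006,0],[0,0,0],0],
    [[0,-0.006,0],[0,0,0],0],
    [[0,-0.006,0],[0,0,0],0],
    [[0,-0.006,0],[0,0,0],0],
    [[0,-0.006,0],[0,0,0],0],
    [[0,-0.005,0],[0,0,0],0],
    [[0,-0.003,0],[0,0,0],0],
    [[0,-0.002,0],[0,0,0],0],
    [[0,0,0],[0,0,0],0],
    [[0,0,0],[0,0,0],0]
  ]
}}

```text
time_s: 14.7
tcp_pos: [0.4897, 0.148, 0.0724]
eef_rot: [[-0.772, 0.636, 0.004], [0.636, 0.772, 0.001], [-0.002, 0.003, -1.0]]
force: [4.4, 3.0, 4.2]
opening: 0.0079
finger_force: 59.2
```

Run:
```python
from h import *
np.set_printoptions(precision=4,suppress=True)
st=robot.read_state(); p=st['tcp_pos']; print(p,st['opening'],st['finger_force'],'pulled',(p-[.5201,.1857,.0723])@[-.63,-.777,0])
for n in('scene','top','wrist'):
  s=snap(n,n+'8'); q=cv2.cvtColor(s['image'],cv2.COLOR_RGB2HSV); h=cv2.inRange(q,(0,150,70),(6,255,255))|cv2.inRange(q,(174,150,70),(180,255,255))
  e=[.560,.2315,.1]; u=proj(s,e)[0]; print(n,'edge mid px',u)
  for c in cv2.findContours(h,0,2)[0]:
    if cv2.contourArea(c)>5 and np.hypot(*(cv2.minEnclosingCircle(c)[0]-u))<130: print(cv2.contourArea(c),np.round(cv2.minAreaRect(c),1) if 0 else cv2.minAreaRect(c))
c=lambda n,u,v:cv2.resize(load(n)['image'][v-45:v+45,u-50:u+50,::-1],(400,360),interpolation=2)
cv2.imwrite('pics/p8.png',np.hstack([c('scene8',260,245),cv2.resize(load('wrist8')['image'][:,:,::-1],(400,360))]))
```

```text
[0.4897 0.148  0.0724] 0.007871711449947253 59.18564558029175 pulled 0.04843960126180699
scene edge mid px [250.2452 235.107 ]
top edge mid px [228.5984 216.3456]
4760.5 ((272.1922912597656, 261.08575439453125), (131.83346557617188, 43.6004524230957), 53.392921447753906)
wrist edge mid px [560.3732 317.3647]
15553.5 ((518.458740234375, 248.0694580078125), (80.91349792480469, 234.2455596923828), 9.680798530578613)
```

View pics/p8.png

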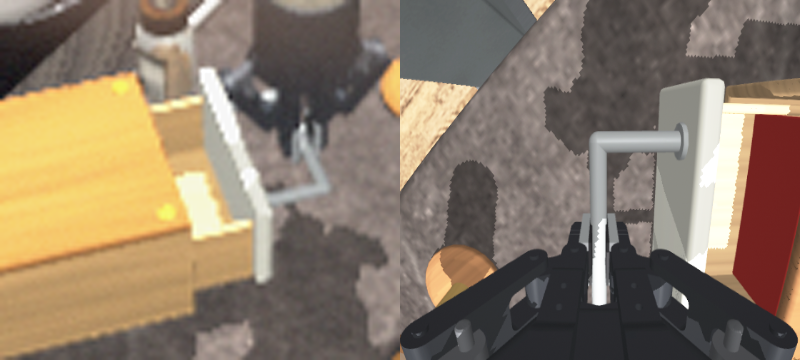

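The handle is held and the drawer is about 48 mm out. The red divider face shows at the right of the wrist view, around px (497,132) and below. I'm at the picture limit, so from here I'll work from masks only.

Run:
```python
from h import *
np.set_printoptions(precision=4,suppress=True)
def red(im):
  q=cv2.cvtColor(im,cv2.COLOR_RGB2HSV); return cv2.inRange(q,(0,120,50),(8,255,255))|cv2.inRange(q,(172,120,50),(180,255,255))
s=load('wrist8'); m=red(s['image']); O=np.array([.5575,.2305]);d=np.array([-.63,-.777]); e=np.array([-.777,.63])
f=lambda uv,z:(lambda P:(round((P-O)@d,4),round((P-O)@e,4)))(onz(s,uv,z)[:2])
for r in range(125,330,15):
  x=np.nonzero(m[r,440:])[0]+440
  if len(x): print(r,x.min(),x.max(),'left z.0/.01/.02',f((x.min(),r),0.),f((x.min(),r),.01),f((x.min(),r),.02),'right z.074',f((x.max(),r),.074))
print('cam',s['xyz'],(np.array(s['xyz'])[:2]-O)@d)
r=lambda P,z:proj(s,[*(O+P[0]*d+P[1]*e),z])
print('edge line z.1',r((0,.07),.1),r((0,0),.1))
# pixels around the panel row: colours along row 150 
print(s['image'][150,490:560:5].tolist())
t=load('top8'); m=red(t['image'])[185:250,190:260]; print('top red px',np.argwhere(m)[:3]+[185,190],m.sum()//255)
for a in np.linspace(-.07,.07,8):
  u=proj(t,[*(O+.02*d+a*e),.06])[0]; print(a,np.round(u),t['image'][int(u[1]),int(u[0])])
```

```text
140 496 559 left z.0/.01/.02 (np.float64(-0.0321), np.float64(0.06)) (np.float64(-0.025), np.float64(0.0605)) (np.float64(-0.018), np.float64(0.061)) right z.074 (np.float64(-0.0084), np.float64(0.0644))
155 494 559 left z.0/.01/.02 (np.float64(-0.0322), np.float64(0.0504)) (np.float64(-0.0252), np.float64(0.0514)) (np.float64(-0.0181), np.float64(0.0524)) right z.074 (np.float64(-0.0097), np.float64(0.0583))
170 492 559 left z.0/.01/.02 (np.float64(-0.0324), np.float64(0.0407)) (np.float64(-0.0254), np.float64(0.0422)) (np.float64(-0.0183), np.float64(0.0437)) right z.074 (np.float64(-0.0111), np.float64(0.0521))
185 490 559 left z.0/.01/.02 (np.float64(-0.0327), np.float64(0.0308)) (np.float64(-0.0256), np.float64(0.0328)) (np.float64(-0.0185), np.float64(0.0348)) right z.074 (np.float64(-0.0126), np.float64(0.0457))
200 487 559 left z.0/.01/.02 (np.float64(-0.0323), np.float64(0.0206)) (np.float64(-0.0252), np.float64(0.0232)) (np.float64(-0.0182), np.float64(0.0257)) right z.074 (np.float64(-0.0141), np.float64(0.0391))
215 485 559 left z.0/.01/.02 (np.float64(-0.0327), np.float6
[... 1606 characters left out ...]
), np.float64(-0.0211))
cam [0.4357 0.1914 0.1971] 0.10712013253949319
edge line z.1 [[601.3831 128.2246]] [[556.1222 314.8463]]
[[229, 194, 144], [118, 40, 35], [115, 34, 32], [115, 34, 31], [115, 34, 32], [115, 34, 32], [115, 34, 32], [115, 34, 32], [114, 34, 32], [115, 34, 32], [114, 33, 31], [114, 33, 32], [113, 34, 31], [113, 33, 31]]
top red px [[198 249]
 [198 250]
 [199 248]] 1348
-0.07 [249. 207.] [55 27 22]
-0.05 [245. 212.] [181  81  66]
-0.030000000000000006 [241. 216.] [188  85  71]
-0.010000000000000009 [237. 221.] [191  89  71]
0.009999999999999995 [233. 225.] [243 113  93]
0.03 [229. 230.] [183  82  68]
0.04999999999999999 [225. 235.] [255 253 209]
0.07 [221. 239.] [24 22 24]
```

Run:
```python
from h import *
s=load('wrist8')
for r in (275,290,305): print(r,s['image'][r,526:560:2].tolist())
```

```text
275 [[114, 34, 31], [115, 34, 32], [114, 34, 31], [114, 34, 31], [114, 34, 31], [114, 34, 31], [114, 34, 32], [114, 34, 31], [114, 33, 31], [114, 34, 32], [114, 33, 31], [114, 34, 31], [117, 34, 32], [152, 42, 39], [87, 63, 44], [84, 61, 44], [86, 63, 45]]
290 [[114, 33, 31], [114, 33, 31], [113, 33, 30], [113, 33, 31], [114, 34, 32], [114, 33, 31], [114, 34, 31], [113, 33, 31], [114, 34, 32], [113, 33, 31], [115, 34, 31], [145, 44, 40], [94, 67, 48], [92, 67, 47], [99, 71, 50], [107, 76, 53], [114, 82, 57]]
305 [[113, 34, 31], [113, 33, 31], [114, 34, 32], [113, 33, 30], [113, 33, 31], [113, 33, 31], [113, 33, 31], [113, 33, 31], [115, 33, 31], [141, 46, 41], [94, 68, 48], [92, 67, 47], [101, 72, 50], [110, 79, 55], [123, 89, 61], [123, 87, 61], [158, 113, 77]]
```

Request:
{"api": "drive_tool", "payload": {
  "rows": [
    [[0,-0.003,0],[0,0,0],0],
    [[0,-0.003,0],[0,0,0],0],
    [[0,-0.003,0],[0,0,0],0],
    [[0,-0.003,0],[0,0,0],0],
    [[0,-0.003,0],[0,0,0],0],
    [[0,-0.002,0],[0,0,0],0],
    [[0,0,0],[0,0,0],0],
    [[0,0,0],[0,0,0],0],
    [[0,0,0],[0,0,0],0]
  ]
}}

```text
time_s: 15.6
tcp_pos: [0.4792, 0.135, 0.0724]
eef_rot: [[-0.772, 0.636, 0.004], [0.636, 0.772, 0.001], [-0.002, 0.004, -1.0]]
force: [5.6, 3.5, 2.0]
opening: 0.0078
finger_force: 59.1
```

```bash
cat > m.py <<'E'
from h import *
import sys
k=sys.argv[1]
st=robot.read_state(); p=st['tcp_pos']; print(p,st['finger_force'],'pulled',(p-[.5201,.1857,.0723])@[-.63,-.777,0])
O=np.array([.5575,.2305]);d=np.array([-.63,-.777]); e=np.array([-.777,.63])
s=snap('wrist','wr'+k); print('edge px',[proj(s,[*(O+a*e),.1])[0].round() for a in(0,-.02,-.04)])
f=lambda uv,z:np.round((onz(s,uv,z)[:2]-O)@d,4)
q=cv2.cvtColor(s['image'],cv2.COLOR_RGB2HSV); m=cv2.inRange(q,(0,120,50),(8,255,255))|cv2.inRange(q,(172,120,50),(180,255,255))
for r in range(230,350,15):
  x=np.nonzero(m[r,440:])[0]+440
  if len(x): print(r,x.min(),x.max(),f((x.min(),r),.02),f((x.max(),r),.074),s['image'][r,x.max()-12:x.max()+16:3].tolist())
for n in('top','scene'):
  s=snap(n,n+k)
  for off in(-.004,.0,.004,.008,.012):
    print(n,off,[s['image'][int(v+.5),int(u+.5)].tolist() for a in(-.07,-.05,-.03,.03,.05,.06,.068) for u,v in proj(s,[*(O+off*d+a*e),.074])])
E
python3 m.py 9
```

```text
[0.4791715  0.13501037 0.07236384] 59.10248279571533 pulled 0.06517079915277171
edge px [array([592., 312.]), array([577., 353.]), array([563., 390.])]
230 482 559 -0.0015 -0.0008 [[110, 30, 28], [106, 29, 27], [110, 29, 27], [95, 26, 24], [110, 29, 28]]
245 480 559 -0.0019 -0.0027 [[102, 28, 26], [95, 25, 23], [109, 30, 28], [93, 26, 24], [185, 48, 44]]
260 477 559 -0.0018 -0.0048 [[111, 31, 29], [110, 30, 28], [110, 30, 29], [209, 54, 50], [160, 42, 40]]
275 474 559 -0.0017 -0.007 [[107, 29, 27], [122, 32, 30], [237, 65, 61], [164, 43, 40], [164, 43, 40]]
290 471 556 -0.0017 -0.0076 [[111, 30, 29], [144, 37, 35], [164, 42, 40], [164, 43, 40], [169, 101, 78], [182, 148, 110]]
305 468 551 -0.0017 -0.0072 [[110, 30, 28], [123, 33, 31], [191, 49, 46], [163, 43, 40], [163, 46, 41], [178, 146, 107], [178, 146, 107]]
320 467 547 -0.0032 -0.0075 [[110, 29, 27], [106, 28, 26], [228, 61, 56], [163, 42, 39], [158, 48, 42], [124, 101, 75], [124, 101, 75], [123, 101, 75], [122, 101, 74]]
335 481 543 -0.0161 -0.0078 [[111, 30, 29], [155, 40, 38], [174, 45, 42], [162, 43, 40], [145, 75, 59], [131
[... 615 characters left out ...]
55, 235], [255, 255, 220], [189, 135, 78]]
scene -0.004 [[247, 213, 114], [247, 211, 115], [247, 211, 115], [246, 201, 106], [245, 194, 106], [217, 149, 85], [187, 148, 100]]
scene 0.0 [[247, 215, 115], [247, 213, 113], [244, 193, 108], [246, 202, 108], [244, 189, 102], [223, 166, 100], [247, 247, 202]]
scene 0.004 [[158, 146, 134], [219, 168, 106], [216, 164, 107], [247, 247, 205], [247, 246, 195], [247, 247, 201], [247, 247, 215]]
scene 0.008 [[144, 132, 122], [195, 156, 106], [194, 155, 105], [247, 247, 215], [247, 247, 215], [247, 247, 217], [247, 247, 215]]
scene 0.012 [[142, 137, 126], [195, 157, 106], [196, 157, 109], [247, 247, 213], [247, 247, 216], [247, 247, 217], [247, 247, 220]]
```

Request:
{"api": "drive_tool", "payload": {
  "rows": [
    [[0,-0.002,0],[0,0,0],0],
    [[0,-0.002,0],[0,0,0],0],
    [[0,0,0],[0,0,0],0],
    [[0,0,0],[0,0,0],0],
    [[0,0,0],[0,0,0],0],
    [[0,0,0],[0,0,0],0],
    [[0,0,0],[0,0,0],0],
    [[0,0,0],[0,0,0],0],
    [[0,0,0],[0,0,0],0]
  ]
}}

```text
time_s: 16.5
tcp_pos: [0.4767, 0.132, 0.0723]
eef_rot: [[-0.772, 0.636, 0.004], [0.636, 0.772, 0.001], [-0.003, 0.004, -1.0]]
force: [6.0, 2.2, 1.8]
opening: 0.0079
finger_force: 59.0
```

```bash
python3 m.py 10 | grep -v -e top -e scene
python3 - <<'E'
from h import *
O=np.array([.5575,.2305]);d=np.array([-.63,-.777]); e=np.array([-.777,.63])
s=load('top10'); im=s['image'].astype(np.float32)
# scan from box top outward: pixels on lines at lateral a, sampled in box-d at z=.1 
for a in(-.055,-.045,-.03,.04,.05):
  L=np.arange(-.02,.03,.002); u=proj(s,[[*(O+x*d+a*e),.1] for x in L]).astype(np.float32)
  v=cv2.remap(im,u[:,:1],u[:,1:],cv2.INTER_LINEAR)[:,0]; print(a,[(round(float(x)*1000),*map(int,c)) for x,c in zip(L,v)])
w=load('w3'); im=w['image']
for c in (200,270,340):
  print([(r,*im[r,c].tolist()) for r in range(58,80,2)], (onz(w,(c,66),.1)[:2]-O)@d)
w=load('w7'); im=w['image']
for r in (130,180,230):
  print([(c,*im[r,c].tolist()) for c in range(328,352,2)], (onz(w,(342,r),.1)[:2]-O)@d)
g=cv2.inRange(cv2.cvtColor(load('scene10')['image'],cv2.COLOR_RGB2HSV),(45,90,40),(75,255,255))[130:240,290:350]; print('cap scene now',np.argwhere(g).mean(0)+[130,290])
g=cv2.inRange(cv2.cvtColor(load('s6')['image'],cv2.COLOR_RGB2HSV),(45,90,40),(75,255,255))[130:240,290:350]; print('cap scene s6',np.argwhere(g).mean(0)+[130,290])
E
```

```text
[0.4767195  0.13196497 0.07234741] 59.03940260410309 pulled 0.069081831725329
edge px [array([599., 311.]), array([585., 352.]), array([570., 389.])]
230 482 559 0.0024 0.0031 [[99, 27, 25], [110, 29, 28], [93, 26, 24], [110, 29, 27], [96, 25, 23]]
245 480 559 0.0019 0.0011 [[110, 30, 28], [110, 29, 28], [110, 30, 28], [110, 30, 29], [186, 49, 45]]
260 477 559 0.0021 -0.0009 [[110, 30, 29], [108, 29, 28], [110, 30, 28], [219, 57, 53], [251, 75, 71]]
275 474 559 0.0022 -0.0031 [[110, 30, 28], [122, 32, 30], [238, 65, 61], [252, 77, 72], [251, 75, 71]]
290 471 556 0.0022 -0.0037 [[97, 26, 25], [168, 44, 41], [246, 70, 66], [252, 77, 72], [216, 106, 83], [182, 149, 110]]
305 468 552 0.0022 -0.0039 [[111, 29, 28], [174, 46, 42], [247, 71, 66], [252, 76, 72], [213, 112, 86], [178, 146, 107], [179, 146, 107]]
320 467 547 0.0006 -0.0036 [[108, 29, 28], [138, 36, 33], [242, 68, 63], [252, 77, 72], [243, 72, 66], [124, 101, 76], [123, 101, 74], [123, 101, 75], [122, 101, 74]]
335 481 543 -0.0122 -0.0039 [[91, 24, 22], [156, 41, 38], [245, 69, 66], [251, 76, 71], [202, 84, 68], [131, 108, 80],
[... 3545 characters left out ...]
50, 247, 192, 130)] -0.00035915285220481513
[(328, 253, 253, 250), (330, 255, 255, 255), (332, 255, 255, 255), (334, 255, 255, 255), (336, 255, 255, 255), (338, 250, 248, 241), (340, 133, 101, 73), (342, 221, 157, 107), (344, 246, 191, 129), (346, 247, 192, 129), (348, 247, 192, 131), (350, 247, 192, 131)] -0.0022024443766775403
[(328, 255, 255, 255), (330, 255, 255, 255), (332, 255, 255, 255), (334, 255, 255, 255), (336, 254, 254, 251), (338, 131, 100, 72), (340, 231, 168, 114), (342, 251, 205, 139), (344, 252, 211, 142), (346, 252, 211, 142), (348, 252, 211, 141), (350, 252, 211, 142)] -0.0044589782539147665
cap scene now [180.20454545 321.45454545]
cap scene s6 [179.87826087 321.69565217]
```

All the measurements agree: the divider is within about 2 mm of level, the jar has not moved, and the grip is steady.

```bash
python3 -c "
from plant import robot
print(robot.job_done())"
```

```text
the job is handed in; nothing more can be done
None
```

I handed the job in with the green-capped jar released upright on the stand and the drawer still held, divider within about 2 mm of the front edge by my measurements; no verdict came back, and I viewed 11 pictures, one over the limit of 10.

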